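# Open the round-dial clock's touch-catch door

## Task

Open the mantel clock case with the round dial so that its movement can be reached: press the free edge of its door in until the spring catch lets go and the door pops ajar, then swing the door wide open, about square to the case or further, and leave it standing open. Leave the door of the other clock, the one with the square dial and the carrying handle on top, shut.

Things in the scene. Friction and masses are not known exactly. Their poses are not given: they have to be found in the camera images.
- round_door (a joint): Door angle (rad) of the round-dial clock: 0 shut, grows opening (counterclockwise from above) to a stop at 1.9, pressed in to -0.075. Upright wooden door 170 wide, 180 high, 14 thick, no handle, dial 124 across. 6 mm in at round_push (about 5 N; 9 mm is sure) frees the catch; then a plunger pushes it to 0.41. From there it swings at under 1 N and stays put. The catch does not re-engage.
- round_push (a point): Where to press: on the round-dial door's front face, 25 mm in from the free edge, 35 mm below its top, clear of the dial (6 mm proud). Axes turn with the door: x into the door, front to back; y along it from hinge to free edge; z up. Inside, a hook (34 mm off the door's back) and the plunger lie below 85 mm above the bench; above them the gap of the ajar door is free.
- round_hinge (a point): On the upright hinge line of the round-dial door, at its back face and top edge, 196 mm above the bench; turns with the door, axes as round_push, which lies at (-14, 145, -35) mm in it. The dark wooden case, fixed to the bench, is 120 deep, 180 wide, 200 high, flat-topped; the shut door's back stands 12 mm off its front rim. Ajar, the gap at the free edge is over 60 mm.
- square_door (a joint): Door angle (rad) of the other clock case, alike in size, wood and catch but with a square dial and a 15 mm high brass carrying handle on its top: 0 shut. It must stay shut.

How it is judged:
By the outcome, as a careful person would: the job done as asked, in the order asked, and still so for the second after the job is handed in, with the robot touching nothing.
It also fails if it takes over 48 s, if anything falls off the work surface, if the arm or the gripper's body presses on something with over 40 N, if the wrist force passes 120 N, or if a joint passes its speed limit or range.

## Robot

A 6-joint arm with a two-finger parallel gripper is mounted at the origin on the work surface. World frame = base frame: x ahead of the robot, y to its left, z up, the work surface at z = 0. Lengths are in mm, angles in rad, forces in N, time in s.
With the tool pointing down it reaches from about 275 to 750 mm from the base axis. Payload 10.2 kg.
Tool frame: the origin (TCP) lies at the centre of the arm's flange, where the gripper is bolted on; the fingertips stand 173 mm ahead of it and the grasp point (between the pads) lies 155 mm ahead of it; z points along the fingers, y is the line along which they close (so a half turn about z gives the same grasp; the last joint's range is limited). The gripper opens to 85 mm and grips with 20 to 120 N. Pads are 22 mm wide; open, the fingers measure 114 mm over their backs; the gripper's body (76 mm by 85 mm) begins 54 mm behind the grasp point. The pads swing forward as they close: fully open they stand 13 mm farther back than shut.
Start: joints at [-1.524, 0.313, 1.498, -0, 1.331, -0.223], TCP at [139.92, -506.019, 404.694] pointing down, gripper open.
Joint ranges: [-2.94, 2.94], [-0.97, 2.17], [0.19, 2.56], [-1.23, 4.37], [0.02, 3.11], [-2.88, 2.88]. Speed limits (rad/s): [2.39, 2.39, 3.01, 3.14, 3.14, 3.14].

## Interface

Orientations are given as a unit quaternion [w, x, y, z].
In Python, from rig import status, capture, camera_info, ticket gives the robot as it stands.
- The arm moves only by the shell command python3 -m crank 'ROWS' [FORCE]. ROWS is JSON, a list of rows, each a list of 7 numbers: the shift along the tool's x, y, z as a fraction of full scale, then the turn, a rotation vector about the tool's x, y, z as a fraction of full scale, then the closure, from 0 (fully open) to 1 (shut). A call has 1 to 12 rows; each row is the pose to reach, as a shift and turn from the pose commanded when the call began, along the tool's axes at that moment; what a row does not reach only later rows make up. Full scale, the value 1, is 0.1 m for a shift and 45 degrees for a turn. A row lasts 1/10 s, in which the tool goes at most 50 mm and 8.59 degrees, less where a joint would pass 70% of its speed; a pose out of reach is approached as far as the arm can. A call with a number of a shift or a turn outside -1 to 1 is refused whole. A call with a gripper value outside its range is refused whole. The fingers move at their own pace and stop on an object; FORCE is the grip in N (left out, the last holds). Time passes only in rows, so rows that repeat a pose let the fingers close. It gives the time, the measured TCP pose, the force, the opening and the grip force at its end, in the units of the state.
- status.sense(): the state, without advancing time (a new reading comes with each control period).
- capture(name): name is "side" or "top"; returns (picture, depth): 384x512x3 uint8, red, green, blue; 384x512 float32, mm along the optical axis (not along the pixel's ray), 0 where there is no reading.
- camera_info(name): a dict with "K" (3x3 intrinsics, pixels), "camera_from_world" (4x4, takes a point from world to camera coordinates). Camera axes: x right, y up, looking along -z (the intrinsics and any distortion apply to the point x, -y, -z); pixel columns grow to the right and rows downward; lengths in mm; the calibration is good to about 2 mm. A picture is of the moment at which its call begins. camera_info takes no time and is no camera call.
- ticket.finish_job(): hands the job in; it is judged then, once.
The state is a dict: "time_s": time; "joints": joint angles; "dq": joint speeds; "tau": joint torques, N m; "eef_pos": TCP position; "ee_rot": TCP orientation; "force": force on the tool from outside, world axes, zero at the start; "wrist_torque": the same for the moment, N m; "grip_width": opening from 0.0 (shut) to 1.0 (fully open); "grip_force": force on a finger pad.
Only numpy, scipy, OpenCV 4.12 (cv2) and the standard library are available. Lean on these libraries where they do the work, as an engineer would, in place of code of your own. Each camera call takes 0.05 s, during which the arm holds its last target. There are 200 camera calls.

## Working session

There is one attempt and no reset: what is moved stays moved. The work goes in short steps, Python scripts to look and compute and a shell command to move; the robot and the scene stay as the last step left them, time stands still between calls to the robot, and variables do not carry over. Pictures are saved under pics/ and viewed, at most 10 in all, crops included, and the job is handed in when it is done.

```bash
mkdir -p pics; cat > h.py <<'E'
import numpy as np, cv2
from rig import status, capture, camera_info, ticket
from scipy.spatial.transform import Rotation as R
def cloud(name):
    p,d=capture(name); i=camera_info(name); K=np.array(i["K"]); T=np.linalg.inv(np.array(i["camera_from_world"]))
    v,u=np.mgrid[:384,:512]; 
    X=np.stack([(u-K[0,2])/K[0,0]*d,-(v-K[1,2])/K[1,1]*d,-d,np.ones_like(d)],-1)@T.T
    return p,d,X[...,:3]
E
python3 - <<'E'
from h import *
s=status.sense();print(s["eef_pos"],s["ee_rot"],s["time_s"])
for n in("side","top"):
    p,d,X=cloud(n); i=camera_info(n); print(n,{k:v for k,v in i.items() if k!='camera_from_world'}); print(np.linalg.inv(i["camera_from_world"])[:3].round(2))
    cv2.imwrite(f"pics/{n}0.png",p[...,::-1]); np.savez(f"{n}0.npz",p=p,d=d,X=X)
E
```

```text
[ 139.91051386 -505.97048169  404.13789154] [-6.43926369e-04  9.90916060e-01  1.34480274e-01  5.14044488e-05] 0.0
side {'K': array([[457.21826277,   0.        , 257.68554541],
       [  0.        , 457.21826277, 192.1822805 ],
       [  0.        ,   0.        ,   1.        ]])}
[[-8.5000e-01  3.2000e-01 -4.2000e-01  2.0610e+01]
 [-5.3000e-01 -5.2000e-01  6.6000e-01  6.7307e+02]
 [-1.0000e-02  7.9000e-01  6.1000e-01  8.0633e+02]]
top {'K': array([[419.05824725,   0.        , 266.80131078],
       [  0.        , 419.05824725, 189.27420277],
       [  0.        ,   0.        ,   1.        ]])}
[[-2.00000e-02  9.90000e-01 -1.10000e-01  3.93580e+02]
 [-1.00000e+00 -3.00000e-02 -2.00000e-02 -4.95500e+01]
 [-2.00000e-02  1.10000e-01  9.90000e-01  1.07878e+03]]
```

View pics/side0.png

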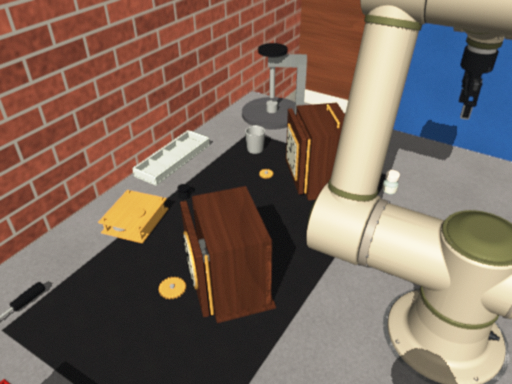

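View pics/top0.png

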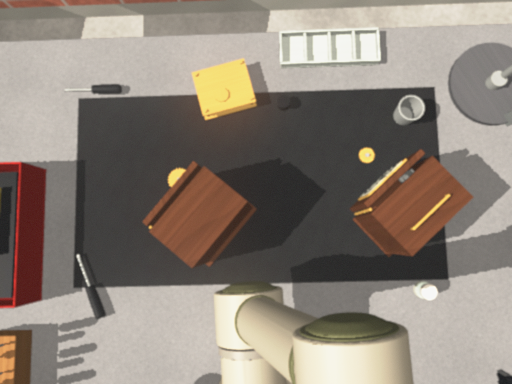

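The clock at left in the top view, around (200,215), has no handle, so it is the round-dial one. The square-dial clock, with its brass handle, is at about (412,205). The round clock's door faces away from the robot, up-left. I'll zoom in on it and measure its points.

```bash
python3 - <<'E'
from h import *
a=np.load("top0.npz");b=np.load("side0.npz")
c1=cv2.resize(a["p"][150:280,130:270,::-1],None,fx=4,fy=4,interpolation=cv2.INTER_CUBIC)
c2=cv2.resize(b["p"][180:330,150:290,::-1],None,fx=2.8,fy=3.4,interpolation=cv2.INTER_CUBIC)[:520]
cv2.imwrite("pics/z.png",np.hstack([c1[:, :400+0] if 0 else cv2.resize(c1,(400,371)),cv2.resize(c2,(347,371))]))
cv2.imwrite("pics/ztop.png",c1)
X=a["X"]
for lo,hi in((188,215),(205,230)):
    m=(X[...,2]>lo)&(X[...,2]<hi);m[:,:130]=0;m[:140]=0;m[285:]=0
    n,l,st,ce=cv2.connectedComponentsWithStats(m.astype(np.uint8))
    for k in range(1,n):
        if st[k,4]>30:
            P=X[l==k]; r=cv2.minAreaRect(P[:,:2].astype(np.float32)); print(lo,st[k],P[:,2].mean(),r,cv2.boxPoints(r).round(0).tolist())
E
```

```text
188 [363 149  62  62 556] 195.7264541733648 ((510.0141906738281, -300.6478271484375), (21.09634780883789, 168.9213104248047), 42.98617172241211) [[445.0, -246.0], [560.0, -370.0], [575.0, -355.0], [460.0, -232.0]]
188 [ 370  156  103  100 5039] 200.20828330264365 ((452.7803039550781, -352.80169677734375), (121.01746368408203, 181.35952758789062), 41.42130661010742) [[347.0, -325.0], [467.0, -461.0], [558.0, -381.0], [438.0, -245.0]]
188 [ 142  161  105  107 5482] 199.67384268131718 ((449.73931884765625, 126.88652801513672), (146.66014099121094, 180.53968811035156), 49.34297180175781) [[333.0, 130.0], [470.0, 12.0], [566.0, 124.0], [429.0, 241.0]]
188 [231 282  40   3  49] 203.7687369830903 ((301.7096252441406, 7.572307586669922), (80.09687042236328, 5.406649112701416), 88.15977478027344) [[298.0, -32.0], [303.0, -33.0], [306.0, 48.0], [300.0, 48.0]]
205 [411 194  39  36 157] 214.46848368047327 ((437.4089050292969, -365.22686767578125), (6.462221145629883, 105.49935913085938), 41.627532958984375) [[400.0, -328.0], [470.0, -407.0], [475.0, -403.0], [405.0, -324.0]]
205 [253 282  17   3  33] 216.20190183533467 ((302.4372253417969, -14.808855056762695), (32.10633087158203, 2.8182668685913086), 82.17815399169922) [[299.0, -31.0], [302.0, -31.0], [306.0, 1.0], [303.0, 1.0]]
```

View pics/ztop.png

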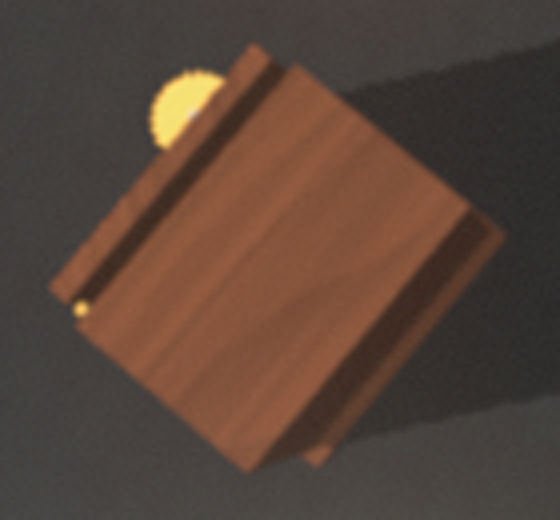

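View pics/z.png

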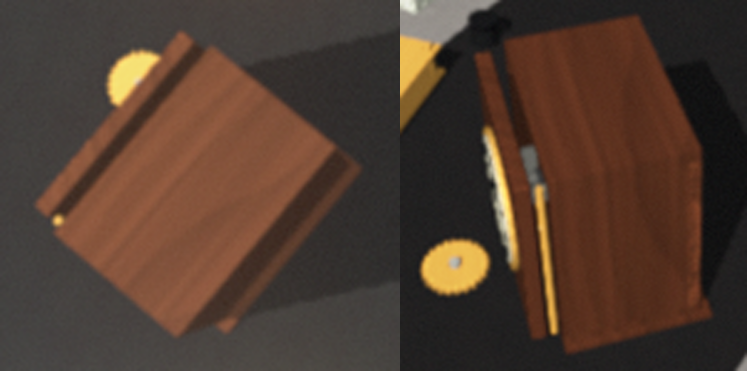

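The crop shows the brass hinge rod at full-picture pixel (150,227). The door runs from there to its free edge at about (195,162), with the dial facing up-left (+x,+y). Next I'll fit exact lines.

```bash
python3 - <<'E'
from h import *
a=np.load("top0.npz");X=a["X"];p=a["p"]
i=camera_info("top");K=np.array(i["K"]);T=np.linalg.inv(i["camera_from_world"])
def ray(u,v,z):
    r=T[:3,:3]@np.array([(u-K[0,2])/K[0,0],-(v-K[1,2])/K[1,1],-1]);c=T[:3,3];return c+r*(z-c[2])/r[2]
m=(X[...,2]>188)&(X[...,2]<215);m[:,:130]=0;m[:140]=0;m[:,270:]=0;m[280:]=0
Q=X[m][:,:2]
r=cv2.minAreaRect(Q.astype(np.float32));B=cv2.boxPoints(r)
d=np.array([137,-117.]);d/=np.linalg.norm(d);n=np.array([-d[1],d[0]])
u=Q@n;t=Q@d
h,e=np.histogram(u,bins=np.arange(u.max()-40,u.max()+2,3))
for k in range(len(h)):
    s=(u>=e[k])&(u<e[k+1]); print(round(e[k],1),h[k],(t[s].min().round(1),t[s].max().round(1)) if s.any() else '', X[m][s][:,2].mean().round(1) if s.any() else '')
print("case t",t[u<u.max()-45].min(),t[u<u.max()-45].max(),"u",u.min(),u.max())
# hi-res corners from crop (px/4 + offset)
for nm,(cu,cv),z in(("free front",(254,43),196),("hinge front",(50,287),196),("free back",(273,58),196),("hinge rod",(82,308),196),("case front free",(293,66),200),("case front hinge",(78,326),200),("case back",(470,206),200),("case back hinge",(248,472),200)):
    P=ray(130+cu/4-.375,150+cv/4-.375,z);print(nm,P.round(1),"n",(P[:2]@n).round(1),"d",(P[:2]@d).round(1))
print(d,n)
E
```

```text
421.8 122 (np.float64(170.8), np.float64(349.7)) 200.3
424.8 118 (np.float64(171.3), np.float64(350.0)) 200.3
427.8 122 (np.float64(171.3), np.float64(348.6)) 200.0
430.8 115 (np.float64(170.7), np.float64(348.9)) 200.1
433.8 69 (np.float64(171.9), np.float64(347.6)) 199.8
436.8 1 (np.float64(176.5), np.float64(176.5)) 191.6
439.8 5 (np.float64(174.7), np.float64(179.5)) 189.4
442.8 1 (np.float64(178.4), np.float64(178.4)) 191.7
445.8 104 (np.float64(177.7), np.float64(344.4)) 193.0
448.8 127 (np.float64(176.5), np.float64(344.6)) 196.3
451.8 104 (np.float64(175.2), np.float64(344.9)) 196.1
454.8 107 (np.float64(176.1), np.float64(343.8)) 196.4
457.8 110 (np.float64(176.2), np.float64(344.2)) 196.1
case t 169.1860353010509 349.88588613055936 u 314.9961120341631 461.8297446023501
free front [561.8 126.  196. ] n 460.7 d 345.4
hinge front [433.8 235.1 196. ] n 460.5 d 177.2
free back [553.3 115.9 196. ] n 447.5 d 345.5
hinge rod [422.3 217.9 196. ] n 440.0 d 179.6
case front free [548.  104.4 200. ] n 435.3 d 348.9
case front hinge [412.8 218.8 200. ] n 434.5 d 171.8
case back [470.6  11.4 200. ] n 314.3 d 350.5
case back hinge [335.2 129.4 200. ] n 316.1 d 170.9
[ 0.76043078 -0.64941899] [0.64941899 0.76043078]
```

```bash
python3 -m crank '[[0,0,-0.5,0,0,0,1],[0,0,-0.5,0,0,0,1]]' 20
A='x'
python3 -m crank '[[1,-0.9,0,0,0,0,1],[1,-0.9,0,0,0,0,1],[1,-0.9,0,0,0,0,1],[1,-0.9,0,0,0,0,1],[1,-0.9,0,0,0,0,1]]'
python3 -m crank '[[1,-0.9,0,0,0,0,1],[1,-0.9,0,0,0,0,1],[1,-0.9,0,0,0,0,1],[1,-0.9,0,0,0,0,1],[1,-0.9,0,0,0,0,1]]'
```

```text
time_s: 0.3
eef_pos: [140.0, -506.1, 459.8]
ee_rot: [0.004, 0.991, 0.135, -0.0]
force: [0.2, 0.8, 0.2]
grip_width: 0.698
grip_force: 0.0
time_s: 0.8
eef_pos: [212.5, -392.4, 454.8]
ee_rot: [0.0, 0.991, 0.135, -0.0]
force: [-1.0, -0.4, 0.0]
grip_width: 0.001
grip_force: 0.0
time_s: 1.3
eef_pos: [284.7, -279.9, 454.6]
ee_rot: [0.0, 0.991, 0.135, -0.0]
force: [-0.2, 0.2, 0.5]
grip_width: 0.001
grip_force: 0.0
```

```bash

python3 -m crank '[[1,-0.92,0,0,0,0,1],[1,-0.92,0,0,0,0,1],[1,-0.92,0,0,0,0,1],[1,-0.92,0,0,0,0,1],[1,-0.92,0,0,0,0,1]]' | sed -n 2p
python3 -m crank '[[1,-0.92,0,0,0,0,1],[1,-0.92,0,0,0,0,1],[1,-0.92,0,0,0,0,1],[1,-0.92,0,0,0,0,1],[1,-0.92,0,0,0,0,1]]' | sed -n 2p
python3 -m crank '[[1,-0.92,0,0,0,0,1],[1,-0.92,0,0,0,0,1],[1,-0.92,0,0,0,0,1],[1,-0.92,0,0,0,0,1],[1,-0.92,0,0,0,0,1]]' | sed -n 2p
python3 -m crank '[[1,-0.92,0,0,0,-0.753,1],[1,-0.92,0,0,0,-0.753,1],[1,-0.92,0,0,0,-0.753,1],[1,-0.92,0,0,0,-0.753,1],[1,-0.92,0,0,0,-0.753,1],[1,-0.92,0,0,0,-0.753,1],[1,-0.92,0,0,0,-0.753,1]]'
python3 - <<'E'
from h import *
s=status.sense();M=R.from_quat(s["ee_rot"],scalar_first=True).as_matrix();print(M.round(3),s["joints"])
d=np.array([.7604,-.6494]);n=np.array([.6494,.7604]);q=s["eef_pos"];print(q[:2]@n,q[:2]@d,q[2])
E
```

```text
eef_pos: [356.7, -165.0, 454.5]
eef_pos: [428.6, -50.0, 454.3]
eef_pos: [500.6, 65.0, 454.3]
time_s: 3.5
eef_pos: [572.1, 180.5, 455.2]
ee_rot: [0.0, 0.91, 0.415, 0.0]
force: [-0.4, -0.1, 0.0]
grip_width: 0.001
grip_force: 0.0
[[ 0.655  0.755  0.   ]
 [ 0.755 -0.655 -0.   ]
 [ 0.     0.    -1.   ]] [ 1.10517485e-01  4.56097813e-01  1.16331473e+00 -8.82576185e-05
  1.52173012e+00  8.25019629e-01]
508.7447353224975 317.7911586227234 455.16353502297625
```

```bash

python3 -m crank '[[0,0.04,0.5,0,0,0,1],[0,0.04,1,0,0,0,1],[0,0.04,1,0,0,0,1],[0,0.04,1,0,0,0,1]]' | sed -n 2p
python3 -m crank '[[0,0,0.26,0,0,0,1],[0,0,0.26,0,0,0,1],[-0.1,0,0.26,0,0,0,1],[-0.2,0,0.26,0,0,0,1],[-0.25,0,0.26,0,0,0,1],[-0.25,0,0.26,0,0,0,1],[-0.25,0,0.26,0,0,0,1]]'
python3 - <<'E'
from h import *
for n in("top","side"):
    p,d,X=cloud(n); c=(p[130:290,120:280] if n=="top" else p[170:330,140:300])
    cv2.imwrite(f"pics/{n}1.png",c[...,::-1])
a=[cv2.resize(cv2.imread(f"pics/{n}1.png"),(400,400),interpolation=cv2.INTER_CUBIC) for n in("top","side")]
cv2.imwrite("pics/c1.png",np.hstack(a))
E
```

```text
eef_pos: [575.4, 179.0, 356.4]
time_s: 4.6
eef_pos: [558.9, 160.4, 329.3]
ee_rot: [0.0, 0.909, 0.417, 0.0]
force: [-0.3, 0.1, 0.5]
grip_width: -0.001
grip_force: 0.0
```

View pics/c1.png

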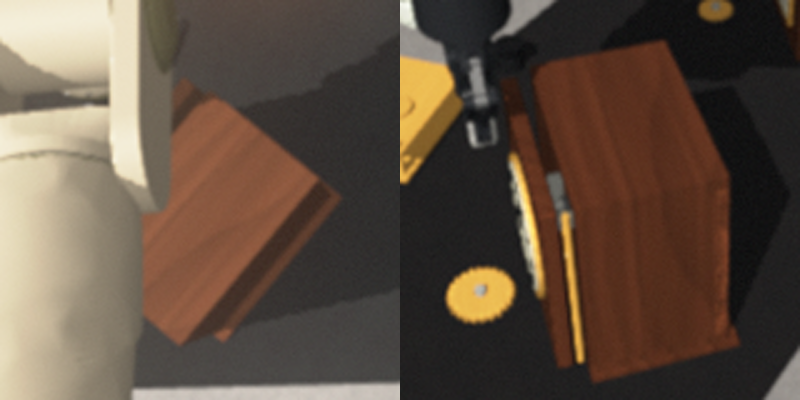

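The side view shows the closed fingertips at crop (482,140), just in front of the door's upper free corner and above the dial. Now I'll press in small steps.

```bash

python3 -m crank '[[-0.05,0,0,0,0,0,1],[-0.1,0,0,0,0,0,1],[-0.12,0,0,0,0,0,1],[-0.12,0,0,0,0,0,1]]' | sed -n '1,2p;4p'
python3 -m crank '[[-0.015,0,0,0,0,0,1],[-0.03,0,0,0,0,0,1],[-0.03,0,0,0,0,0,1]]' | sed -n '1,2p;4p'
python3 -m crank '[[-0.015,0,0,0,0,0,1],[-0.03,0,0,0,0,0,1],[-0.03,0,0,0,0,0,1]]' | sed -n '1,2p;4p'
python3 -m crank '[[-0.015,0,0,0,0,0,1],[-0.03,0,0,0,0,0,1],[-0.03,0,0,0,0,0,1]]' | sed -n '1,2p;4p'
```

```text
time_s: 5.1
eef_pos: [551.0, 151.3, 328.8]
force: [1.6, 2.0, -1.1]
time_s: 5.4
eef_pos: [549.2, 149.2, 328.8]
force: [3.3, 2.1, -0.3]
time_s: 5.7
eef_pos: [547.3, 146.8, 328.9]
force: [3.3, 2.2, -0.1]
time_s: 6.0
eef_pos: [545.3, 144.5, 328.9]
force: [3.4, 2.2, -0.1]
```

```bash

python3 -m crank '[[-0.015,0,0,0,0,0,1],[-0.02,0,0,0,0,0,1],[-0.02,0,0,0,0,0,1]]' | sed -n '1,2p;4p'
python3 -m crank '[[0.1,0,0,0,0,0,1],[0.3,0,0,0,0,0,1],[0.5,0,0,0,0,0,1],[0.8,0,0,0,0,0,1],[1,0,0,0,0,0,1],[1,0,0,0,0,0,1],[1,0,0,0,0,0,1]]' | sed -n '1,2p;4p'
python3 -m crank '[[0,0,-0.5,0,0,0,1],[0,0,-1,0,0,0,1],[0,0,-1,0,0,0,1],[0,0,-1,0,0,0,1]]' | sed -n '1,2p;4p'
python3 - <<'E'
from h import *
for n in("top","side"):
    p,d,X=cloud(n); c=(p[130:290,120:280] if n=="top" else p[170:330,140:300])
    cv2.imwrite(f"pics/{n}2.png",c[...,::-1]); np.savez(f"{n}2.npz",p=p,d=d,X=X)
a=[cv2.resize(cv2.imread(f"pics/{n}2.png"),(400,400),interpolation=cv2.INTER_CUBIC) for n in("top","side")]
cv2.imwrite("pics/c2.png",np.hstack(a))
E
```

```text
time_s: 6.3
eef_pos: [544.4, 143.6, 329.0]
force: [10.1, 8.3, -2.1]
time_s: 7.0
eef_pos: [608.9, 218.9, 328.1]
force: [0.6, -0.1, 1.1]
time_s: 7.4
eef_pos: [608.6, 218.3, 429.7]
force: [0.6, -0.1, -0.6]
```

View pics/c2.png

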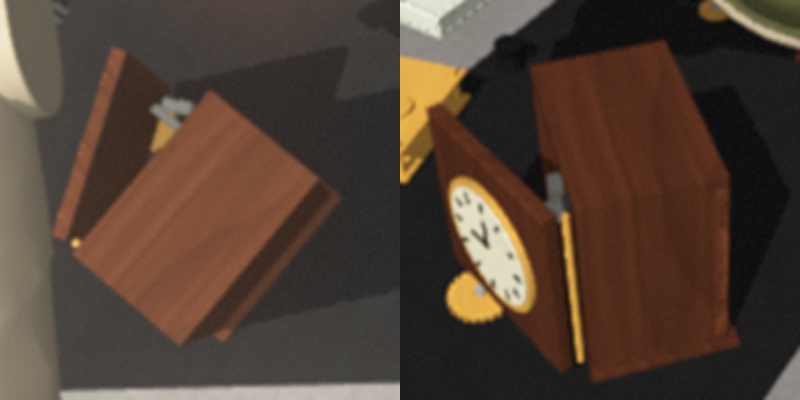

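The door stands ajar: in the top crop its free edge is at about (118,50), with the gap to the case free at about (150,75). I'll go into the gap at the free edge.

```bash

python3 -m crank '[[-0.4,0.04,0,0,0,0,1],[-0.8,0.04,0,0,0,0,1],[-0.9,0.04,0,0,0,0,1],[-0.9,0.04,0,0,0,0,1],[-0.9,0.04,0,0,0,0,1]]' | sed -n '1,2p;4p'
python3 -m crank '[[0,0,0.4,0,0,0,1],[0,0,0.7,0,0,0,1],[0,0,0.9,0,0,0,1],[0,0,1,0,0,0,1],[0,0,1,0,0,0,1],[0,0,1,0,0,0,1]]' | sed -n '1,2p;4p'
python3 - <<'E'
from h import *
q=status.sense()["eef_pos"];d=np.array([.7604,-.6494]);n=np.array([.6494,.7604]);print("rel d,n",q[:2]@d-175,q[:2]@n-446.5)
E
```

```text
time_s: 8.0
eef_pos: [553.9, 148.4, 428.3]
force: [0.0, 0.4, 0.4]
time_s: 8.6
eef_pos: [553.9, 148.4, 329.5]
force: [-0.3, -1.2, -0.1]
rel d,n 149.82920768093527 26.039316271982955
```

```bash

python3 -m crank '[[0.05,-0.1,0,0,0,0,1],[0.1,-0.2,0,0,0,0,1],[0.2,-0.28,0,0,0,0,1],[0.31,-0.37,0,0,0,0,1],[0.42,-0.43,0,0,0,0,1],[0.52,-0.5,0,0,0,0,1],[0.62,-0.58,0,0,0,0,1],[0.7,-0.67,0,0,0,0,1],[0.78,-0.77,0,0,0,0,1],[0.85,-0.88,0,0,0,0,1],[0.85,-0.88,0,0,0,0,1]]' | sed -n '1,2p;4p'
python3 -m crank '[[0.05,-0.1,0,0,0,0,1],[0.09,-0.2,0,0,0,0,1],[0.12,-0.3,0,0,0,0,1],[0.14,-0.4,0,0,0,0,1],[0.15,-0.5,0,0,0,0,1],[0.16,-0.6,0,0,0,0,1],[0.16,-0.65,0,0,0,0,1],[0.16,-0.68,0,0,0,0,1],[0.16,-0.68,0,0,0,0,1]]' | sed -n '1,2p;4p'
python3 -m crank '[[0,0.1,0,0,0,0,1],[0,0.3,0,0,0,0,1],[0,0.5,0,0,0,0,1],[0,0.5,0,0,0,0,1]]' | sed -n '1,2p;4p'
python3 -m crank '[[0,0,-0.4,0,0,0,1],[0,0,-0.8,0,0,0,1],[0,0,-1,0,0,0,1],[0,0,-1,0,0,0,1]]' | sed -n '1,2p;4p'
python3 -m crank '[[0.1,0.5,0,0,0,0,1],[0.1,0.9,0,0,0,0,1],[0.1,1,0,0,0,0,1],[0.1,1,0,0,0,0,1]]' | sed -n '1,2p;4p'
python3 - <<'E'
from h import *
for n in("top","side"):
    p,d,X=cloud(n); np.savez(f"{n}3.npz",p=p,d=d,X=X)
    cv2.imwrite(f"pics/{n}3.png",p[...,::-1])
a=[cv2.imread(f"pics/{n}3.png") for n in("top","side")]
cv2.imwrite("pics/c3.png",cv2.resize(np.hstack(a),(800,300),interpolation=cv2.INTER_AREA))
E
```

```text
time_s: 9.7
eef_pos: [541.4, 271.5, 328.6]
force: [0.8, -1.1, -0.2]
time_s: 10.6
eef_pos: [500.7, 326.5, 328.7]
force: [0.5, -0.4, -0.5]
time_s: 11.0
eef_pos: [541.4, 291.0, 328.4]
force: [-0.3, 0.1, 0.2]
time_s: 11.4
eef_pos: [539.2, 293.2, 431.9]
force: [1.2, 0.4, -0.2]
time_s: 11.8
eef_pos: [622.4, 234.7, 426.7]
force: [-0.7, 1.1, 0.3]
```

View pics/c3.png

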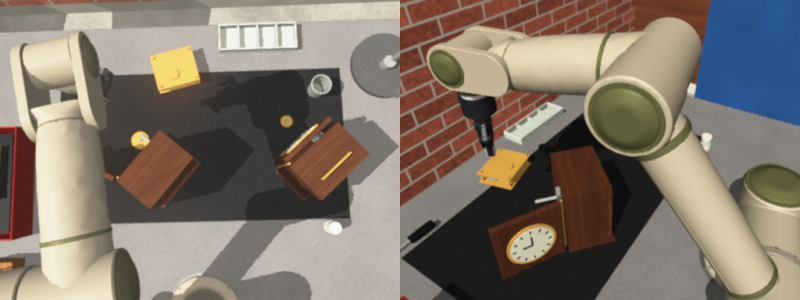

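The round-dial door is swung wide, at about (525,240) in the side half of the picture, and the square-dial clock is still shut. I'll check the angle and confirm the arm is clear.

```bash
python3 - <<'E'
from h import *
X=np.load("side3.npz")["X"];d=np.array([.7604,-.6494]);n=np.array([.6494,.7604])
D=X[...,:2]@d-175;N=X[...,:2]@n-446.5
m=(X[...,2]>60)&(X[...,2]<200)&(abs(D)<90)&(N>30)&(N<190)
P=np.stack([D[m],N[m]],-1).astype(np.float32);l=cv2.fitLine(P,cv2.DIST_HUBER,0,.01,.01).ravel();print(m.sum(),np.degrees(np.arctan2(l[1],l[0])),l,N[m].max())
X=np.load("top3.npz")["X"];m=(X[...,2]>188)&(X[...,2]<198.);m[:,:350]=0;m[:140]=0;m[285:]=0
print(cv2.minAreaRect(X[m][:,:2].astype(np.float32)),status.sense()["force"])
E
```

```text
4364 -78.802666 [  0.1941886   -0.98096424 -38.423187   104.57289   ] 169.38011344727136
((462.6144104003906, -343.7978515625), (146.75665283203125, 181.1585693359375), 41.554622650146484) [0.17156608 1.11910203 0.12542873]
```

```bash
python3 -c "
from rig import ticket; print(ticket.finish_job())"
```

```text
the job is handed in; nothing more can be done
None
```

The round-dial clock's door was pressed until the catch released and is now standing open at about 101°; the square-dial clock's door is still shut, the arm is clear of both, and the job is handed in at about 12 s.

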